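# Click the bottle guard into the notch in front of the cobalt bottle

### The arm

A 7-joint arm with a two-finger parallel gripper is mounted at the origin on the work surface. World frame = base frame: x ahead of the robot, y to its left, z up, the work surface at z = 0. Lengths are in m, angles in rad, forces in N, time in s.
With the tool pointing down it reaches from about 0.425 to 0.825 m from the base axis. Payload 3.6 kg.
Tool frame: the origin (TCP) lies midway between the tips of the shut fingers; the grasp point (between the pads) lies 19 mm behind it; y points along the fingers, z is the direction in which the jaws open and shut, and the axes are right-handed (so a half turn about y gives the same grasp; the last joint's range is limited). The gripper opens to 93 mm and grips with 3 to 60 N. Pads are 15 mm wide; open, the fingers measure 128 mm over their backs; the gripper's body (75 mm by 188 mm) begins 65 mm behind the grasp point.
Start: joints at [1.206, 0.615, -0.013, 1.423, 0.008, 1.103, -0.04], TCP at [0.216, -0.613, 0.219] pointing down, gripper open.
Joint ranges: [-3.12, 3.12], [-0.3, 2.06], [-1.34, 1.32], [0.26, 2.42], [-1.36, 4.5], [0.01, 1.98], [-2.84, 2.84]. Speed limits (rad/s): [2.79, 2.79, 3.14, 3.14, 3.14, 3.14, 3.14].

### API

Orientations are given as [roll, pitch, yaw] about the fixed x, y, z axes, in that order (R = Rz(yaw) Ry(pitch) Rx(roll)).
In Python, from rig import bot gives the robot as it stands.
- The arm moves only by the tool move_arm, never from a script. Its argument "rows" is a list of rows, each an object of numbers: "x", "y", "z": the shift along the tool's x, y, z in mm; "rx", "ry", "rz": the turn, a rotation vector about the tool's x, y, z in degrees; "grip": the opening in per cent of the stroke, from 0 (shut) to 100 (fully open). A call has 1 to 5 rows; each row shifts and turns the commanded pose from where the row before left it, along the tool's axes as they then stand; what a row does not reach is not made up. A row lasts 1/12 s, in which the tool goes at most 41.7 mm and 7.16 degrees, less where a joint would pass 70% of its speed; a pose out of reach is approached as far as the arm can. A call with a gripper value outside its range is refused whole. The fingers move at their own pace and stop on an object; "grip_force" is the grip in N (left out, the last holds). Time passes only in rows, so rows that do not move let the fingers close. It gives the time, the measured TCP pose, the force and the opening at its end, in the units of the state.
- bot.sense(): the state, without advancing time (a new reading comes with each control period).
- bot.camera(name): name is "scene" or "top"; returns a dict with "color" (384x512x3 uint8, blue, green, red), "fx", "fy", "cx", "cy" (pixels), "distortion" ([k1, k2, p1, p2, k3] as OpenCV has them; the pictures are not rectified), "position" and "orientation" of the camera in the world. Camera axes: x right, y down, z forward; pixel columns grow to the right and rows downward; lengths in m; the calibration is good to about 2 mm. A picture is of the moment at which its call begins. There is no depth.
- bot.close_job(): hands the job in, once; it reports no verdict.
The state is a dict: "clock": time; "joint_positions": joint angles; "joint_velocities": joint speeds; "tau": joint torques, N m; "eef_pos": TCP position; "tcp_rot": TCP orientation; "wrist_force": force on the tool from outside, world axes, zero at the start; "ft_torque": the same for the moment, N m; "gripper_width": finger opening in m.
Only numpy, scipy, OpenCV 4.12 (cv2) and the standard library are available. Lean on these libraries where they do the work, as an engineer would, in place of code of your own. Each camera call takes 0.05 s, during which the arm holds its last target.

### The job

Push the sliding chrome guard along its rail on the mosaic shelf until it clicks into the notch directly in front of the cobalt blue bottle, and leave it seated there. Push gently with the outside of the fingertips against one side of the upright orange tab, left or right as needed; do not pinch the tab, do not push on the chrome part of the guard, and leave everything else on the shelf and counter where it stands.

Things in the scene. Friction and masses are not known exactly. Their poses are not given: they have to be found in the camera images.
- shelf: Fixed mosaic-tiled slab, 240 x 460 x 20 mm (x, y, z), on the counter, turned up to 0.25 rad. Origin: centre of its underside; x points away from the robot, y along the shelf to the robot's left. A chrome rail 14 mm wide runs along y at x = -85 mm, y = -150 to 150 mm, top 45 mm above the counter, end posts to 53 mm. Bottle, mug and jar stand 105 mm behind it, one opposite each notch, in any order
- notch_mid (a point): The middle of the rail's three notches (at y = -90, 0 and +90 mm of the shelf), on top of the rail, axes as the shelf's. Each notch is a 13 mm long gap in the rail with a dark floor; a 12 mm brass dot on the tiles beside it, on the robot's side, marks it. The vessel opposite is within 10 mm of the notch along y.
- guard (a joint): Guard's place along the rail in m = y of its centre in the shelf's frame; -0.115 to 0.115, growing to the robot's left. Starts between the notches at -0.09 and 0. A spring ball drops a few mm into each notch: seated at -0.09, 0, 0.09. Sliding drag about 1 N; within about 4 mm of a notch the ball draws it in by itself and the push force falls to nothing; pushing it out again takes about 6 N.
- tab (a point): Centre of the guard's orange push tab, an upright plate on the robot's side of the rail, at x = -120 mm of the shelf, 75 mm above the counter, in y at the guard's centre; axes as the shelf's. 50 mm along x, 12 mm thick along y (side faces at y = +6 and -6 mm of this point), from 45 to 93 mm above the counter (its dark core to 96 mm).
- fender_mid (a point): Centre of the guard's upright chrome fender plate, with cork on its far face, 60 mm along y, 5 mm thick, from 28 to 85 mm above the counter, at x = -38 mm of the shelf, carried behind the 40 x 40 mm chrome block (top 66 mm above the counter) that rides on the rail. Moves with the tab. Not to be pushed.
- bottle: Cobalt blue glass bottle, loose, 60 mm diameter, 150 mm high, narrow neck, standing on the shelf. Origin: centre of its underside (20 mm above the counter). The guard must end in the notch opposite it.
- mug: Stainless steel shaving mug, loose, 72 mm diameter, 85 mm high, handle pointing roughly away from the robot, standing on the shelf. Origin: centre of its underside.
- jar: White ceramic jar with lid, loose, 58 mm diameter, 80 mm high, standing on the shelf. Origin: centre of its underside.
- comb: Tortoiseshell-coloured plastic comb, 180 x 30 x 5 mm, lying on the counter to the right of the shelf. Origin: under its middle, long axis x.
- shaving_brush: Shaving brush standing on its wooden handle, 38 mm diameter, 108 mm high, to the right of the shelf. Origin: centre of its foot.
- soap_dish: White ceramic soap dish, 85 x 125 x 22 mm, on the counter to the left, near the robot, a bar of soap in it. Origin: centre of its underside.
- soap: Cream bar of soap, 55 x 85 x 24 mm, loose in the soap dish. Origin: centre of its underside.
- tumbler: Green glass tumbler, 70 mm diameter, 100 mm high, to the right of the shelf, beyond the brush. Origin: centre of its underside.
- basin: Fixed white counter-top basin at the left, 330 mm diameter, 120 mm high, with a chrome tap behind it. Origin: centre of its underside.
Things that resemble listed ones, but are neither listed nor needed, are in the scene too. Leave any pink or yellow look-alike of the mug alone.

How it is judged:
By the outcome, as a careful person would: the job done as asked, in the order asked, and still so for the second after the job is handed in, with the robot touching nothing.
It also fails if it takes over 51 s, if anything falls off the work surface, if the arm or the gripper's body presses on something with over 40 N, if the wrist force passes 120 N, or if a joint passes its speed limit or range.

## Working session

There is one attempt and no reset: what is moved stays moved. The work goes in short steps, Python scripts to look and compute and a tool call to move; the robot and the scene stay as the last step left them, time stands still between calls to the robot, and variables do not carry over. Pictures are saved under pics/ and viewed, and the job is handed in when it is done.

Besides the shell and the picture viewer there is one more tool, called after "Request:" by a JSON object that holds its "op" and its "data". move_arm: Moves the arm, as the interface text tells. Its arguments: {"type":"object","properties":{"rows":{"type":"array"},"grip_force":{"type":"number"}},"required":["rows"]}

```bash
mkdir -p pics
python3 - <<'E'
from rig import bot
import cv2,pickle
print(bot.sense())
for n in("scene","top"):
    c=bot.camera(n); cv2.imwrite(f"pics/{n}0.png",c["color"]); pickle.dump(c,open(n+".pkl","wb"))
    print({k:v for k,v in c.items() if k!="color"})
E
```

```text
{'clock': 0.0, 'joint_positions': array([ 1.2055274 ,  0.61591225, -0.01263995,  1.42487047,  0.00809534,
        1.10340343, -0.04038713]), 'joint_velocities': array([ 0.00144811, -0.00183063,  0.00143938,  0.00016228,  0.00079433,
       -0.00147035,  0.00023488]), 'tau': array([-9.55540236e-05, -4.58938479e+01,  2.09055324e-01, -1.65745032e+01,
       -6.10364741e-02,  2.04217178e-02,  2.21851978e-04]), 'eef_pos': array([ 0.21577355, -0.61230944,  0.21749505]), 'tcp_rot': array([-1.57333994e+00, -1.84791542e-05, -2.80272735e+00]), 'wrist_force': array([ 1.45631594,  0.14834218, -0.70660571]), 'ft_torque': array([ 0.00130443,  0.0743625 , -0.00317074]), 'gripper_width': 0.09325278376419549}
{'fx': 429.58605731488166, 'fy': 429.58605731488166, 'cx': 246.87378515163235, 'cy': 185.9316924541622, 'distortion': array([-0.06143814,  0.        ,  0.        ,  0.        ,  0.        ]), 'position': array([ 1.31886161, -0.79318593,  1.20966144]), 'orientation': array([-2.34098728,  0.01691224,  0.74654803])}
{'fx': 452.90119433566497, 'fy': 452.90119433566497, 'cx': 264.90553565645314, 'cy': 189.58322454625903, 'distortion': array([0.03068242, 0.        , 0.        , 0.        , 0.        ]), 'position': array([0.44114645, 0.05623083, 1.39741332]), 'orientation': array([-3.10441996,  0.00388495, -1.5754568 ])}
```

View pics/top0.png

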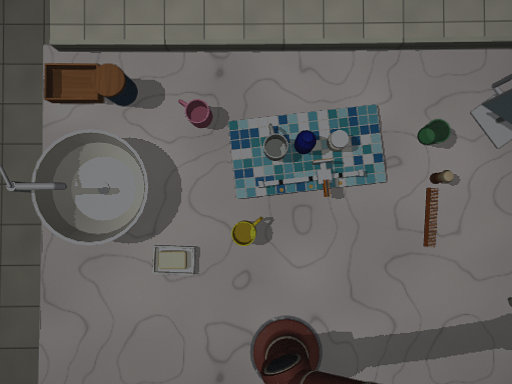

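View pics/scene0.png

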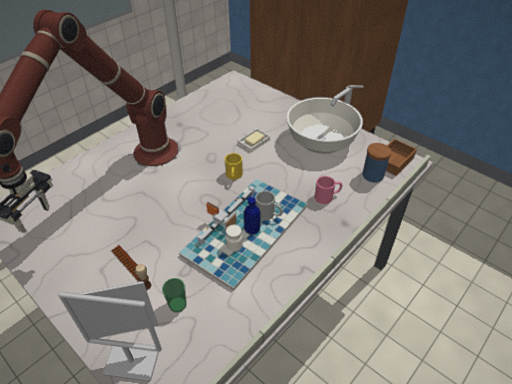

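Run:
```python
import cv2
i=cv2.imread("pics/top0.png"); c=i[60:210,140:340]; cv2.imwrite("pics/topcrop.png",cv2.resize(c,(800,600),interpolation=cv2.INTER_CUBIC))
```

```text
(no output)
```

View pics/topcrop.png

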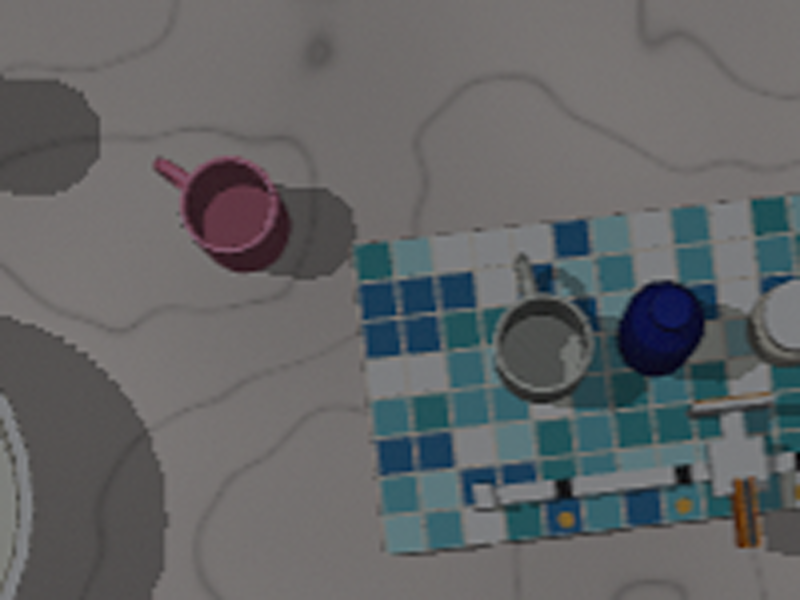

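Run:
```python
import cv2
i=cv2.imread("pics/top0.png"); c=i[95:215,225:395]; cv2.imwrite("pics/topcrop2.png",cv2.resize(cv2.convertScaleAbs(c,alpha=1.4),(799,564),interpolation=cv2.INTER_CUBIC))
i=cv2.imread("pics/scene0.png"); c=i[170:290,175:315]; cv2.imwrite("pics/scrop.png",cv2.resize(cv2.convertScaleAbs(c,alpha=1.4),(700,600),interpolation=cv2.INTER_CUBIC))
```

```text
(no output)
```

View pics/topcrop2.png

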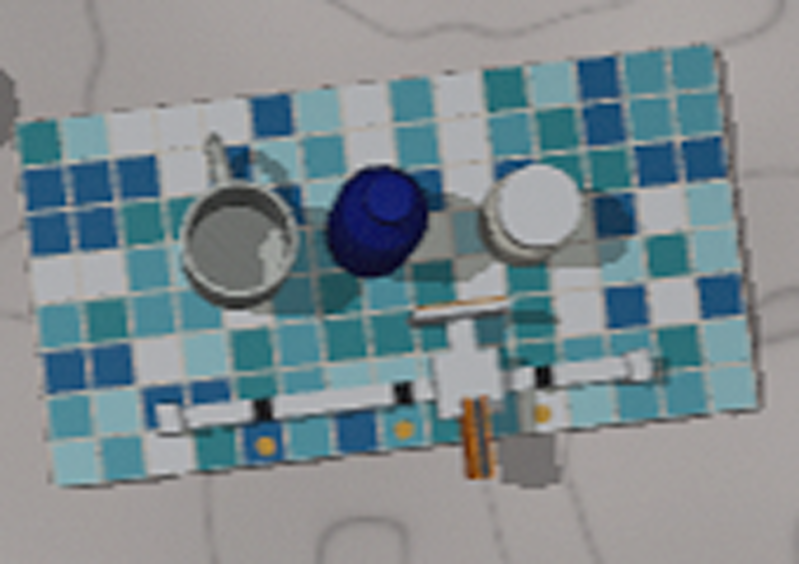

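View pics/scrop.png

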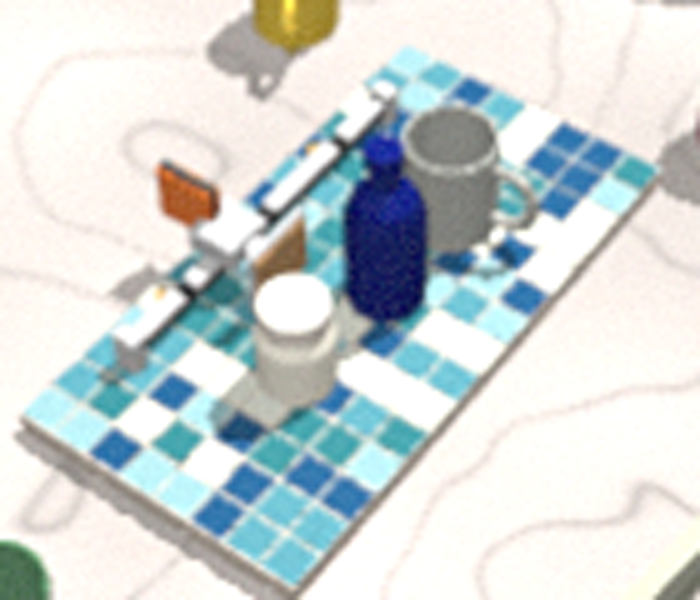

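The bottle is the middle vessel (mug left, jar right), so the target is the middle notch, and the guard has to be pushed left (+y). In the crop (×4.7, offset 225,95), the shelf corners are (18,122), (717,43), (762,410) and (55,487). The brass dots are at (266,446), (404,430) and (543,413), and the tab top is at about (478,438).

```bash
cat > h.py <<'E'
import numpy as np,cv2,pickle
from scipy.spatial.transform import Rotation as R
def ray(c,uv,z):
    K=np.array([[c['fx'],0,c['cx']],[0,c['fy'],c['cy']],[0,0,1]])
    p=cv2.undistortPoints(np.array([[uv]],float),K,c['distortion'])[0,0]
    d=R.from_euler('xyz',c['orientation']).apply([p[0],p[1],1]); o=c['position']
    return (o+d*(z-o[2])/d[2])
E
python3 - <<'E'
from h import *
c=pickle.load(open('top.pkl','rb'))
f=lambda u,v,z:ray(c,(225+(u+.5)/4.7-.5,95+(v+.5)/4.7-.5),z)[:2]
C=[f(*p,.02) for p in[(18,122),(717,43),(762,410),(55,487)]]
D=[f(*p,.02) for p in[(266,446),(404,430),(543,413)]]
N=[f(*p,.038) for p in[(263,410),(403,393),(543,376)]]
print(np.round(C,4),np.round(D,4),np.round(N,4),sep='\n')
for a,b in((C[1],C[0]),(C[2],C[3]),(D[2],D[0]),(N[2],N[0])):
    d=a-b; print(np.linalg.norm(d), -np.arctan2(-d[0],-d[1]))
cen=np.mean(C,0); print('cen',cen)
for nm,(p) in dict(tabL=(467,438),tabR=(490,438),tabN=(480,478),tabF=(474,399)).items():
    print(nm,f(*p,.095))
d=D[0]-D[2]; yaw=np.arctan2(-d[0],d[1]); Rm=np.array([[np.cos(yaw),-np.sin(yaw)],[np.sin(yaw),np.cos(yaw)]])
for p in D+N+[f(478,438,.095)]: print((p-cen)@Rm)
s=pickle.load(open('scene.pkl','rb'))
g=lambda u,v,z:ray(s,(175+(u+.5)/5-.5,170+(v+.5)/5-.5),z)[:2]
for p in ((163,160),(217,188)): q=g(*p,.095); print('scene tabtop',q,(q-cen)@Rm)
q=g(160,292,.02);print('scene dot R',q,(q-cen)@Rm)
E
```

```text
[[ 0.7042  0.1719]
 [ 0.753  -0.2826]
 [ 0.5141 -0.3086]
 [ 0.4665  0.1484]]
[[ 0.4924  0.0118]
 [ 0.5023 -0.0776]
 [ 0.5129 -0.1675]]
[[ 0.5148  0.0141]
 [ 0.5252 -0.0754]
 [ 0.5356 -0.1648]]
0.4571063450049062 0.10685941710375595
0.4594910709427137 0.10382738577219947
0.1804351927330689 0.1138751965614684
0.18016594205616474 0.11604334322089392
cen [ 0.60945395 -0.06769752]
tabL [ 0.49392714 -0.10877416]
tabR [ 0.49385898 -0.12281993]
tabN [ 0.46941833 -0.1164745 ]
tabF [ 0.51779839 -0.11327686]
[-0.10725586  0.0922355 ]
[-0.10753982  0.00232667]
[-0.10725586 -0.08819969]
[-0.08476022  0.09203928]
[-0.08456245  0.001904  ]
[-0.08436959 -0.08812624]
[-0.12024184 -0.03435432]
scene tabtop [ 0.47299578 -0.11712405] [-0.14119066 -0.03360077]
scene tabtop [ 0.52172821 -0.11042966] [-0.09201319 -0.03248716]
scene dot R [ 0.51093291 -0.16450987] [-0.10888366 -0.08499045]
```

Request:
{"op": "move_arm", "data": {"rows": [{"ry":6.5,"grip":0},{"ry":6.5,"grip":0},{"x":-10,"z":-13,"grip":0},{"x":-20,"z":-25,"grip":0},{"x":-20,"z":-25,"grip":0}], "grip_force": 10}}

```text
schema error: expected keys x, y, z, rx, ry, rz, grip
```

Request:
{"op": "move_arm", "data": {"rows": [{"x":-20,"z":-25},{"x":-20,"z":-25},{"x":-20,"z":-25},{"x":-20,"z":-25},{"x":-20,"z":-25}]}}

```text
schema error: expected keys x, y, z, rx, ry, rz, grip
```

Request:
{"op": "move_arm", "data": {"rows": [{"x":-20,"z":-25},{"x":-20,"z":-25},{"x":-20,"z":-25},{"x":-20,"z":-25},{"x":-20,"z":-25}]}}

```text
schema error: expected keys x, y, z, rx, ry, rz, grip
```

All keys are required in every row.

Request:
{"op": "move_arm", "data": {"rows": [{"x":0,"y":0,"z":0,"rx":0,"ry":6.5,"rz":0,"grip":0},{"x":0,"y":0,"z":0,"rx":0,"ry":6.5,"rz":0,"grip":0},{"x":-10,"y":0,"z":-13,"rx":0,"ry":0,"rz":0,"grip":0},{"x":-20,"y":0,"z":-25,"rx":0,"ry":0,"rz":0,"grip":0},{"x":-20,"y":0,"z":-25,"rx":0,"ry":0,"rz":0,"grip":0}], "grip_force": 10}}

```text
clock: 0.52
eef_pos: [0.2578, -0.5444, 0.2178]
tcp_rot: [-1.572, -0.001, -3.033]
wrist_force: [1.3, 0.1, -0.0]
gripper_width: 0.064
```

Request:
{"op": "move_arm", "data": {"rows": [{"x":-20,"y":0,"z":-25,"rx":0,"ry":0,"rz":0,"grip":0},{"x":-20,"y":0,"z":-25,"rx":0,"ry":0,"rz":0,"grip":0},{"x":-20,"y":0,"z":-25,"rx":0,"ry":0,"rz":0,"grip":0},{"x":-20,"y":0,"z":-25,"rx":0,"ry":0,"rz":0,"grip":0},{"x":-20,"y":0,"z":-25,"rx":0,"ry":0,"rz":0,"grip":0}]}}

```text
clock: 0.93
eef_pos: [0.3445, -0.4077, 0.2183]
tcp_rot: [-1.572, -0.0, -3.03]
wrist_force: [0.7, 0.3, -0.0]
gripper_width: 0.0309
```

Request:
{"op": "move_arm", "data": {"rows": [{"x":-20,"y":0,"z":-25,"rx":0,"ry":0,"rz":0,"grip":0},{"x":-20,"y":0,"z":-25,"rx":0,"ry":0,"rz":0,"grip":0},{"x":-20,"y":0,"z":-25,"rx":0,"ry":0,"rz":0,"grip":0},{"x":-20,"y":0,"z":-25,"rx":0,"ry":0,"rz":0,"grip":0},{"x":-20,"y":0,"z":-25,"rx":0,"ry":0,"rz":0,"grip":0}]}}

```text
clock: 1.35
eef_pos: [0.4298, -0.2725, 0.2184]
tcp_rot: [-1.571, -0.001, -3.03]
wrist_force: [0.4, 0.2, -0.1]
gripper_width: 0.0013
```

Request:
{"op": "move_arm", "data": {"rows": [{"x":-19,"y":0,"z":-25,"rx":0,"ry":0,"rz":0,"grip":0},{"x":-19,"y":0,"z":-25,"rx":0,"ry":0,"rz":0,"grip":0},{"x":-18,"y":0,"z":-25,"rx":0,"ry":0,"rz":0,"grip":0},{"x":-17,"y":0,"z":-24,"rx":0,"ry":0,"rz":0,"grip":0},{"x":0,"y":0,"z":0,"rx":0,"ry":0,"rz":0,"grip":0}]}}

```text
clock: 1.77
eef_pos: [0.4941, -0.1596, 0.2183]
tcp_rot: [-1.576, 0.002, -3.018]
wrist_force: [0.1, 0.6, 0.7]
gripper_width: 0.0005
```

Request:
{"op": "move_arm", "data": {"rows": [{"x":0,"y":25,"z":0,"rx":0,"ry":0,"rz":0,"grip":0},{"x":0,"y":25,"z":0,"rx":0,"ry":0,"rz":0,"grip":0},{"x":0,"y":25,"z":0,"rx":0,"ry":0,"rz":0,"grip":0},{"x":0,"y":20,"z":0,"rx":0,"ry":0,"rz":0,"grip":0},{"x":0,"y":0,"z":0,"rx":0,"ry":0,"rz":0,"grip":0}]}}

```text
clock: 2.18
eef_pos: [0.4876, -0.1669, 0.1199]
tcp_rot: [-1.574, -0.009, -3.03]
wrist_force: [-0.3, -0.1, 0.2]
gripper_width: 0.0006
```

```bash
cat > look.py <<'E'
from rig import bot
import cv2,pickle,sys,numpy as np
t=sys.argv[1]
a=bot.camera("scene");b=bot.camera("top");pickle.dump((a,b),open(f"{t}.pkl","wb"))
x=cv2.resize(cv2.convertScaleAbs(a["color"][170:290,175:315],alpha=1.4),None,fx=4,fy=4,interpolation=cv2.INTER_CUBIC)
y=cv2.resize(cv2.convertScaleAbs(b["color"][95:215,225:395],alpha=1.4),(799,564),interpolation=cv2.INTER_CUBIC)
cv2.imwrite(f"pics/{t}_s.png",x);cv2.imwrite(f"pics/{t}_t.png",y)
s=bot.sense();print(s["clock"],s["eef_pos"],s["wrist_force"])
E
python3 look.py a
```

```text
2.2833 [ 0.49053837 -0.16774664  0.12338691] [-0.43247979 -0.51703797 -0.0660108 ]
```

View pics/a_s.png

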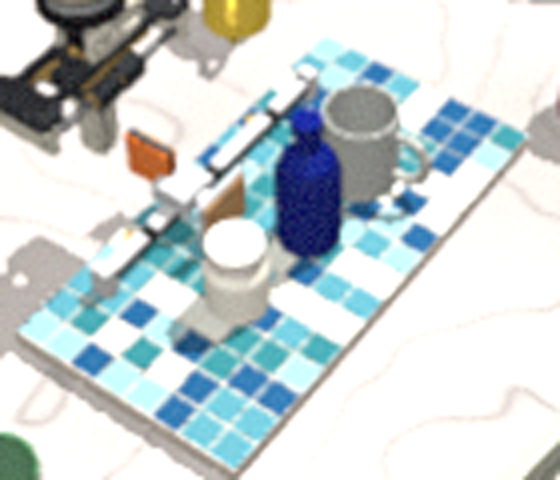

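View pics/a_t.png

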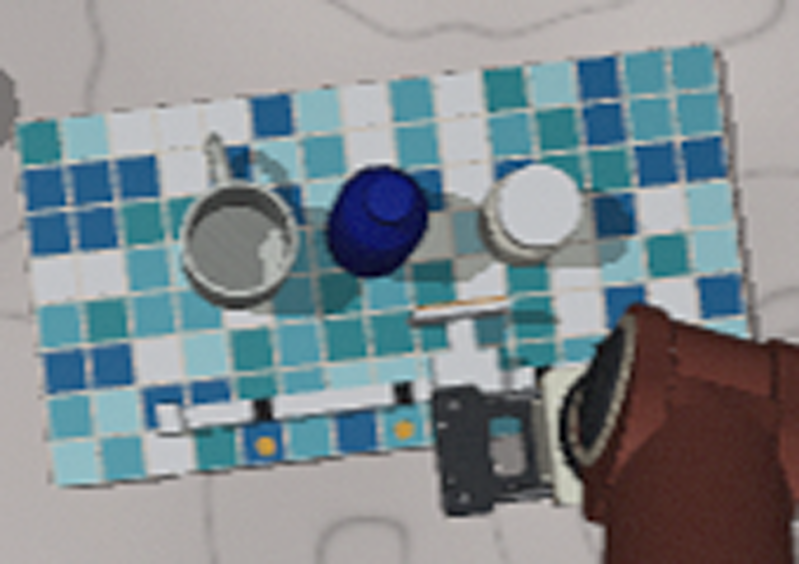

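The crops show the fingers shut and above the counter to the right of the tab (tab at (150,155) in the scene crop), which hasn't moved. Clearance is fine, so I'll descend.

Request:
{"op": "move_arm", "data": {"rows": [{"x":0,"y":20,"z":0,"rx":0,"ry":0,"rz":0,"grip":0},{"x":0,"y":20,"z":0,"rx":0,"ry":0,"rz":0,"grip":0},{"x":0,"y":15,"z":0,"rx":0,"ry":0,"rz":0,"grip":0},{"x":0,"y":10,"z":0,"rx":0,"ry":0,"rz":0,"grip":0},{"x":0,"y":0,"z":0,"rx":0,"ry":0,"rz":0,"grip":0}]}}

```text
clock: 2.7
eef_pos: [0.4907, -0.1676, 0.0582]
tcp_rot: [-1.571, -0.001, -3.03]
wrist_force: [-0.6, 1.3, -0.4]
gripper_width: 0.0006
```

Request:
{"op": "move_arm", "data": {"rows": [{"x":0,"y":0,"z":-5,"rx":0,"ry":0,"rz":0,"grip":0},{"x":0,"y":0,"z":-5,"rx":0,"ry":0,"rz":0,"grip":0},{"x":0,"y":0,"z":-4,"rx":0,"ry":0,"rz":0,"grip":0},{"x":0,"y":0,"z":-4,"rx":0,"ry":0,"rz":0,"grip":0},{"x":0,"y":0,"z":0,"rx":0,"ry":0,"rz":0,"grip":0}]}}

```text
clock: 3.12
eef_pos: [0.4893, -0.1481, 0.0593]
tcp_rot: [-1.571, 0.001, -3.028]
wrist_force: [-0.1, 0.1, 0.5]
gripper_width: 0.0006
```

```bash
python3 look.py b
```

```text
3.2167 [ 0.48926586 -0.14932519  0.0590796 ] [-0.259454   -0.12299525  0.07339294]
```

View pics/b_s.png

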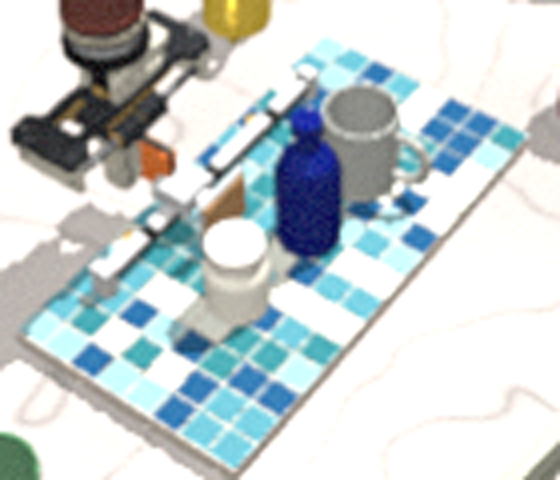

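The fingers are at tab height, just right of the tab at about (155,158). Expected contact is in about 10 mm, and the expected push is about 36 mm beyond that.

Request:
{"op": "move_arm", "data": {"rows": [{"x":0,"y":0,"z":-2,"rx":0,"ry":0,"rz":0,"grip":0},{"x":0,"y":0,"z":-2,"rx":0,"ry":0,"rz":0,"grip":0},{"x":0,"y":0,"z":-2,"rx":0,"ry":0,"rz":0,"grip":0},{"x":0,"y":0,"z":-2,"rx":0,"ry":0,"rz":0,"grip":0},{"x":0,"y":0,"z":-2,"rx":0,"ry":0,"rz":0,"grip":0}]}}

```text
clock: 3.63
eef_pos: [0.4879, -0.1399, 0.0587]
tcp_rot: [-1.57, 0.0, -3.03]
wrist_force: [-0.3, -2.3, -0.9]
gripper_width: 0.0005
```

Request:
{"op": "move_arm", "data": {"rows": [{"x":0,"y":0,"z":-2,"rx":0,"ry":0,"rz":0,"grip":0},{"x":0,"y":0,"z":-2,"rx":0,"ry":0,"rz":0,"grip":0},{"x":0,"y":0,"z":-2,"rx":0,"ry":0,"rz":0,"grip":0},{"x":0,"y":0,"z":-2,"rx":0,"ry":0,"rz":0,"grip":0},{"x":0,"y":0,"z":-2,"rx":0,"ry":0,"rz":0,"grip":0}]}}

```text
clock: 4.05
eef_pos: [0.4867, -0.1297, 0.0586]
tcp_rot: [-1.571, 0.0, -3.03]
wrist_force: [0.5, -1.7, -0.8]
gripper_width: 0.0007
```

Request:
{"op": "move_arm", "data": {"rows": [{"x":0,"y":0,"z":-2,"rx":0,"ry":0,"rz":0,"grip":0},{"x":0,"y":0,"z":-2,"rx":0,"ry":0,"rz":0,"grip":0},{"x":0,"y":0,"z":-2,"rx":0,"ry":0,"rz":0,"grip":0},{"x":0,"y":0,"z":-2,"rx":0,"ry":0,"rz":0,"grip":0},{"x":0,"y":0,"z":-2,"rx":0,"ry":0,"rz":0,"grip":0}]}}

```text
clock: 4.47
eef_pos: [0.4856, -0.1196, 0.0587]
tcp_rot: [-1.571, 0.0, -3.03]
wrist_force: [1.2, 0.2, -0.6]
gripper_width: 0.0006
```

```bash
python3 look.py c
```

```text
4.5667 [ 0.48554455 -0.11893546  0.05867522] [-0.55503913 -0.11009726  0.25869221]
```

View pics/c_s.png

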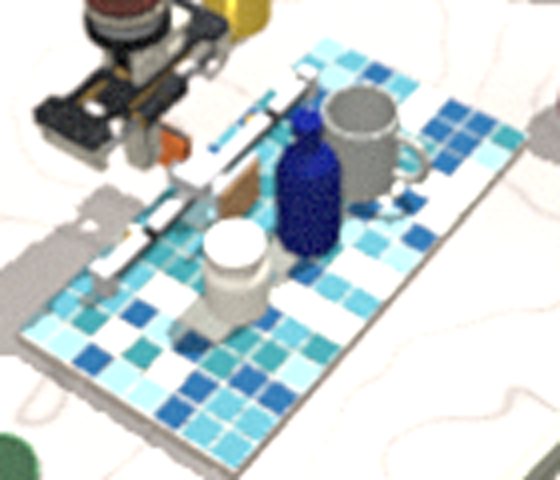

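View pics/c_t.png

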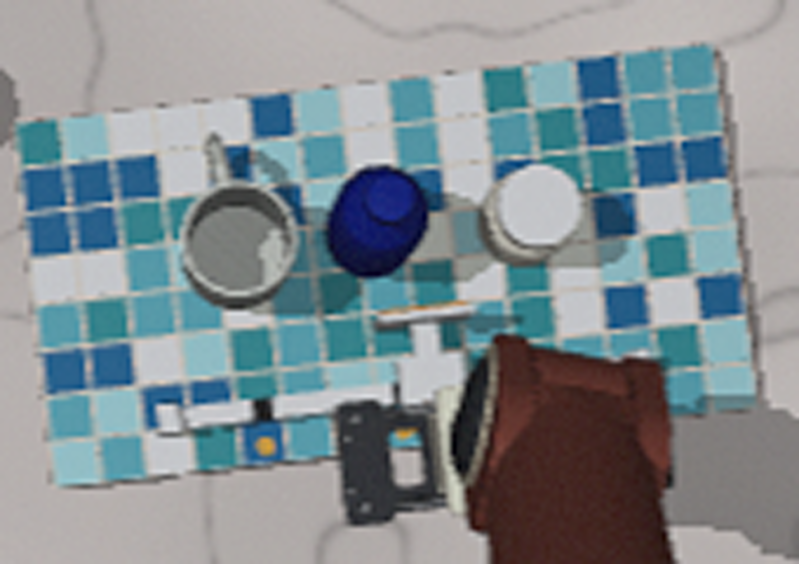

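The guard has moved about 22 mm (fender centre at about (424,315), was (460,310)) and has about 14 mm to go. I'll continue more slowly.

Request:
{"op": "move_arm", "data": {"rows": [{"x":0,"y":0,"z":-2,"rx":0,"ry":0,"rz":0,"grip":0},{"x":0,"y":0,"z":-2,"rx":0,"ry":0,"rz":0,"grip":0},{"x":0,"y":0,"z":-2,"rx":0,"ry":0,"rz":0,"grip":0},{"x":0,"y":0,"z":-1.5,"rx":0,"ry":0,"rz":0,"grip":0},{"x":0,"y":0,"z":-1,"rx":0,"ry":0,"rz":0,"grip":0}]}}

```text
clock: 4.98
eef_pos: [0.4847, -0.1111, 0.0587]
tcp_rot: [-1.571, 0.0, -3.029]
wrist_force: [0.7, -1.3, 0.4]
gripper_width: 0.0005
```

Request:
{"op": "move_arm", "data": {"rows": [{"x":0,"y":0,"z":-0.5,"rx":0,"ry":0,"rz":0,"grip":0},{"x":0,"y":0,"z":-0.5,"rx":0,"ry":0,"rz":0,"grip":0},{"x":0,"y":0,"z":0,"rx":0,"ry":0,"rz":0,"grip":0}]}}

```text
clock: 5.23
eef_pos: [0.4846, -0.11, 0.0587]
tcp_rot: [-1.571, 0.0, -3.029]
wrist_force: [0.4, -1.0, -0.2]
gripper_width: 0.0003
```

```bash
python3 look.py d
```

```text
5.3333 [ 0.48456122 -0.11004787  0.05870068] [ 0.55951067 -0.32428871 -0.40474151]
```

View pics/d_t.png

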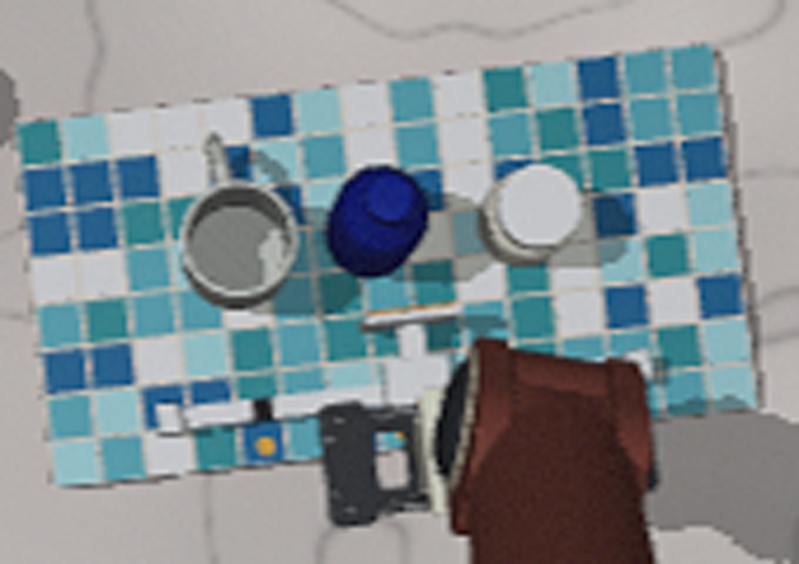

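View pics/d_s.png

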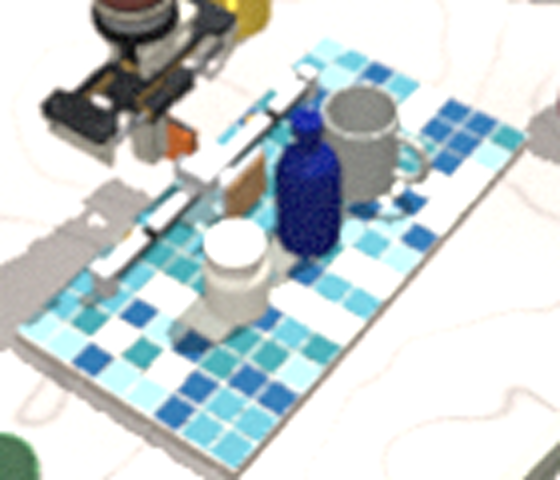

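The fender is now at about (410,316), roughly 5 mm short. From here I'll go in 0.5 mm steps.

Request:
{"op": "move_arm", "data": {"rows": [{"x":0,"y":0,"z":-0.5,"rx":0,"ry":0,"rz":0,"grip":0},{"x":0,"y":0,"z":-0.5,"rx":0,"ry":0,"rz":0,"grip":0},{"x":0,"y":0,"z":0,"rx":0,"ry":0,"rz":0,"grip":0}]}}

```text
clock: 5.58
eef_pos: [0.4845, -0.1091, 0.0587]
tcp_rot: [-1.571, 0.0, -3.029]
wrist_force: [0.4, -1.0, -0.1]
gripper_width: 0.0006
```

Request:
{"op": "move_arm", "data": {"rows": [{"x":0,"y":0,"z":-0.5,"rx":0,"ry":0,"rz":0,"grip":0},{"x":0,"y":0,"z":-0.5,"rx":0,"ry":0,"rz":0,"grip":0},{"x":0,"y":0,"z":0,"rx":0,"ry":0,"rz":0,"grip":0}]}}

```text
clock: 5.83
eef_pos: [0.4843, -0.108, 0.0587]
tcp_rot: [-1.571, -0.0, -3.029]
wrist_force: [0.3, -0.3, -0.1]
gripper_width: 0.0004
```

```bash
python3 look.py e
python3 - <<'E'
import pickle,cv2,numpy as np
# shift of fender between pictures via template match
ims={t:pickle.load(open(t+'.pkl','rb'))[1]['color'] for t in 'bde'}
up=lambda i:cv2.resize(i,None,fx=8,fy=8,interpolation=cv2.INTER_CUBIC)
T=up(ims['b'][157:165,310:336])
for t in 'bde':
    r=cv2.matchTemplate(up(ims[t][150:172,285:350]),T,cv2.TM_CCOEFF_NORMED); print(t,cv2.minMaxLoc(r)[1],np.array(cv2.minMaxLoc(r)[3])/8)
E
```

```text
5.9333 [ 0.48418779 -0.10805818  0.05862598] [ 0.39564304 -0.16159381 -0.54829904]
b 0.9988828301429749 [25.  7.]
d 0.7704159617424011 [14.625  8.25 ]
e 0.7474305629730225 [14.    8.25]
```

View pics/e_t.png

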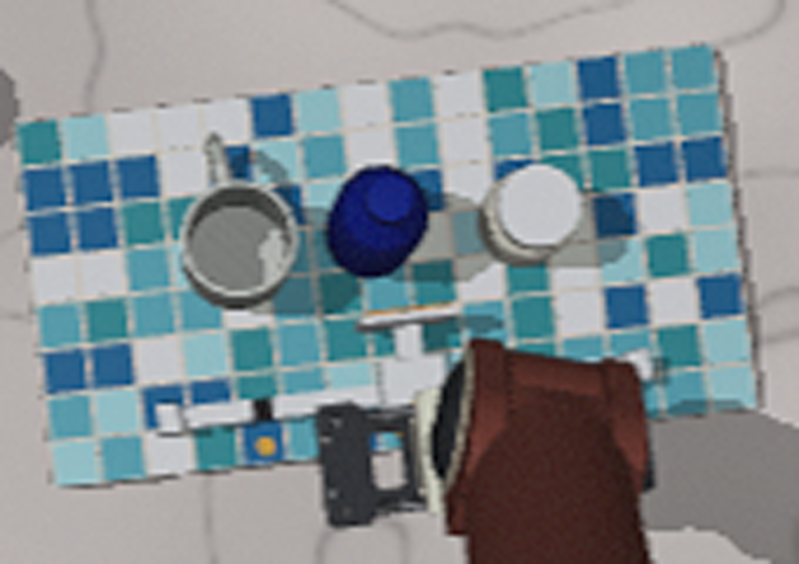

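Request:
{"op": "move_arm", "data": {"rows": [{"x":0,"y":0,"z":-0.5,"rx":0,"ry":0,"rz":0,"grip":0},{"x":0,"y":0,"z":-0.5,"rx":0,"ry":0,"rz":0,"grip":0},{"x":0,"y":0,"z":0,"rx":0,"ry":0,"rz":0,"grip":0}]}}

```text
clock: 6.18
eef_pos: [0.4842, -0.1071, 0.0587]
tcp_rot: [-1.571, -0.0, -3.029]
wrist_force: [0.1, 0.2, 0.3]
gripper_width: 0.0005
```

```bash
cat > m.py <<'E'
import pickle,cv2,numpy as np,sys
up=lambda i:cv2.resize(i,None,fx=8,fy=8,interpolation=cv2.INTER_CUBIC)
L=lambda t:pickle.load(open(t+'.pkl','rb'))[1]['color']
T=up(L('d')[158:166,299:325])
for t in sys.argv[1:]:
    r=cv2.matchTemplate(up(L(t)[150:172,285:340]),T,cv2.TM_CCOEFF_NORMED); print(t,cv2.minMaxLoc(r)[1],np.array(cv2.minMaxLoc(r)[3])/8)
E
python3 look.py f; python3 m.py d e f
```

```text
6.2833 [ 0.48422421 -0.10727389  0.05867506] [0.19591267 0.87362518 0.27073372]
d 0.998786449432373 [14.  8.]
e 0.9828343391418457 [13.75  8.  ]
f 0.8712045550346375 [11.75  8.25]
```

Request:
{"op": "move_arm", "data": {"rows": [{"x":0,"y":0,"z":-0.5,"rx":0,"ry":0,"rz":0,"grip":0},{"x":0,"y":0,"z":-0.5,"rx":0,"ry":0,"rz":0,"grip":0},{"x":0,"y":0,"z":0,"rx":0,"ry":0,"rz":0,"grip":0}]}}

```text
clock: 6.53
eef_pos: [0.4841, -0.1062, 0.0587]
tcp_rot: [-1.571, -0.0, -3.03]
wrist_force: [0.4, -0.5, -0.8]
gripper_width: 0.0007
```

```bash
python3 look.py g; python3 m.py d e f g
```

```text
6.6333 [ 0.48410141 -0.10632875  0.05867797] [0.71281848 0.44642056 0.39893553]
d 0.998786449432373 [14.  8.]
e 0.9828343391418457 [13.75  8.  ]
f 0.8712045550346375 [11.75  8.25]
g 0.8732599020004272 [11.75  8.25]
```

View pics/g_t.png

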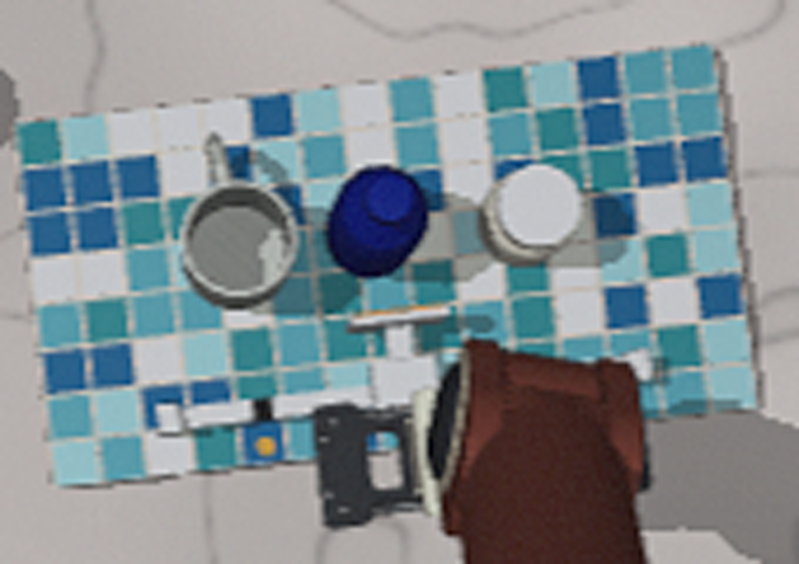

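View pics/g_s.png

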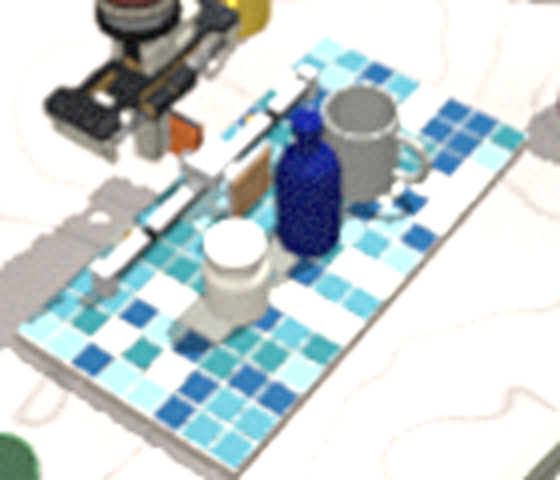

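The guard jumped about 2 px (about 5 mm) while the arm moved 1 mm, then stayed put on the next 1 mm with no force: it clicked in. I'll back off to the right, then go up and away to check.

Request:
{"op": "move_arm", "data": {"rows": [{"x":0,"y":0,"z":5,"rx":0,"ry":0,"rz":0,"grip":0},{"x":0,"y":0,"z":8,"rx":0,"ry":0,"rz":0,"grip":0},{"x":0,"y":0,"z":8,"rx":0,"ry":0,"rz":0,"grip":0},{"x":0,"y":0,"z":8,"rx":0,"ry":0,"rz":0,"grip":0},{"x":0,"y":0,"z":0,"rx":0,"ry":0,"rz":0,"grip":0}]}}

```text
clock: 7.05
eef_pos: [0.4875, -0.1384, 0.0587]
tcp_rot: [-1.569, 0.0, -3.034]
wrist_force: [-0.1, -1.3, -0.3]
gripper_width: 0.0004
```

Request:
{"op": "move_arm", "data": {"rows": [{"x":0,"y":-25,"z":0,"rx":0,"ry":0,"rz":0,"grip":0},{"x":0,"y":-30,"z":0,"rx":0,"ry":0,"rz":0,"grip":0},{"x":0,"y":-30,"z":0,"rx":0,"ry":0,"rz":0,"grip":0},{"x":0,"y":-30,"z":0,"rx":0,"ry":0,"rz":0,"grip":0},{"x":0,"y":-30,"z":0,"rx":0,"ry":0,"rz":0,"grip":0}]}}

```text
clock: 7.47
eef_pos: [0.4869, -0.1353, 0.2051]
tcp_rot: [-1.571, -0.0, -3.03]
wrist_force: [0.6, -0.9, 0.0]
gripper_width: 0.0003
```

Request:
{"op": "move_arm", "data": {"rows": [{"x":10,"y":0,"z":25,"rx":0,"ry":0,"rz":0,"grip":0},{"x":10,"y":0,"z":30,"rx":0,"ry":0,"rz":0,"grip":0},{"x":10,"y":0,"z":30,"rx":0,"ry":0,"rz":0,"grip":0},{"x":10,"y":0,"z":30,"rx":0,"ry":0,"rz":0,"grip":0},{"x":5,"y":0,"z":30,"rx":0,"ry":0,"rz":0,"grip":0}]}}

```text
clock: 7.88
eef_pos: [0.4572, -0.286, 0.2038]
tcp_rot: [-1.571, -0.001, -3.031]
wrist_force: [-0.3, -0.3, -0.2]
gripper_width: 0.0005
```

Request:
{"op": "move_arm", "data": {"rows": [{"x":0,"y":0,"z":30,"rx":0,"ry":0,"rz":0,"grip":0},{"x":0,"y":0,"z":25,"rx":0,"ry":0,"rz":0,"grip":0},{"x":0,"y":0,"z":10,"rx":0,"ry":0,"rz":0,"grip":0},{"x":0,"y":0,"z":0,"rx":0,"ry":0,"rz":0,"grip":0},{"x":0,"y":0,"z":0,"rx":0,"ry":0,"rz":0,"grip":0}]}}

```text
clock: 8.3
eef_pos: [0.466, -0.3477, 0.2032]
tcp_rot: [-1.573, -0.0, -3.029]
wrist_force: [-0.3, 0.4, -0.4]
gripper_width: 0.0009
```

```bash
python3 look.py h; python3 m.py g h; python3 -c "
import pickle,cv2;a,b=pickle.load(open('h.pkl','rb'));cv2.imwrite('pics/hfull.png',b['color'])"
```

```text
8.4 [ 0.46656402 -0.34631293  0.20349741] [ 0.14131189  0.5275308  -0.01912634]
g 0.8732599020004272 [11.75  8.25]
h 0.8721873164176941 [11.75  8.25]
```

View pics/h_t.png

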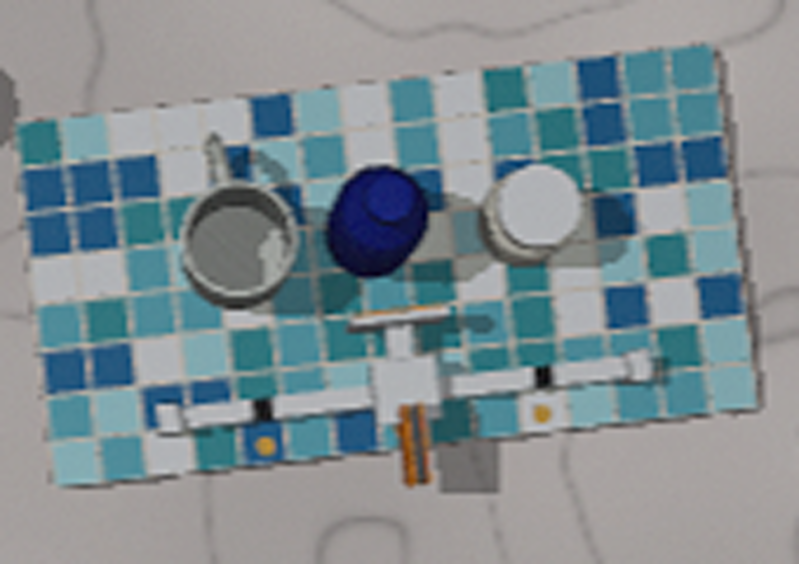

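View pics/hfull.png

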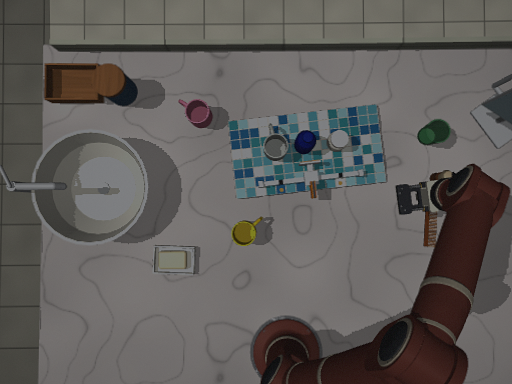

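The block now covers the middle notch, centred at about (406,388), and the tab is at about (415,445). The mug, bottle and jar look unmoved. A quick numeric check comes next, then hand-in.

Run:
```python
from h import *
from rig import bot
c=pickle.load(open('h.pkl','rb'))[1]
p=ray(c,(225+414.5/4.7-.4,95+445/4.7-.4),.095)[:2]-[.525,-.0755]
print("guard y",p@[-.1118,.9937])
p0=pickle.load(open('a.pkl','rb'))[1]['color'];print("vessel area diff",cv2.absdiff(p0,c['color'])[95:158,225:390].max())
print(bot.close_job())
```

```text
guard y 0.0028002050946539106
vessel area diff 17
the job is handed in; nothing more can be done
None
```

I pushed the guard left with the outside of the shut fingertips against the right side of the orange tab. It clicked into the middle notch, the one in front of the cobalt blue bottle. The job was handed in at about 8.4 s, with the arm well clear of everything.

- **Seating:** near the notch the guard jumped about 5 mm while the arm moved only 1 mm. It then stayed put through a further 1 mm of arm motion with almost no force, and again after the arm backed away.
- **Position:** the last picture shows the block covering the middle notch. The tab measured about +3 mm from the notch centre. That doesn't quite match the expected 0, but it is roughly 1 px in the top camera and within my reading and calibration error.
- **Forces:** the wrist force readings stayed under about 3 N throughout.
- **Other objects:** the bottle, mug and jar showed no visible change between the pictures before and after. The other objects look untouched in the full view. The arm partly hides the comb and brush there, but it passed well above them.

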